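# Unload the two-cavity mould into the carrier

### The job

Take the red handle and pull the mould's side core all the way back, then lift the two freshly moulded grey housings out of their cavities and, keeping them upright, gently lower each one into an empty well of the black carrier, one per well without dropping it. Leave the core back, leave the housing that is already in the carrier where it is, and do not disturb the other things on the bench.

Things in the scene. Friction and masses are not known exactly. Their poses are not given: they have to be found in the camera images.
- mould: dark steel two-cavity mould, bolted down, 220 x 190 x 40 mm; its block runs from x -125 to +95 mm, y -95 to +95 mm about the origin, which lies on the bench surface (underside). The two cavities lie side by side along y; the side core slides on the block's -x part (the side towards the robot)
- cavity_a (a point): centre of the floor of the first cavity, 20 mm above the mould's underside and 20 mm below its top face; cavity 104 x 64 mm (2 mm gap round the housing); axes as the mould's
- cavity_b (a point): the same for the second cavity, 86 mm beside the first
- core (a joint): side core's travel in m: 0 = fully in, 0.040 = fully back; grows as it moves along the mould's -x. Friction 3 N, stays where left. Brass carriage with two tongues (20 mm wide, 7 mm thick) that reach through the housings' windows, 14 mm past their outer end faces at 0, and lock them down; clear of them beyond about 0.015
- core_handle (a point): centre of the top edge of the side core's red blade handle, 97 mm above the bench: blade 14 mm thick (along the mould's x, the sliding direction) x 44 mm wide (y), standing 41 mm above the brass carriage. Moves with the core
- housing_a: light-grey plastic tub 100 (own x) x 60 (y) x 38 mm high, walls and floor 4 mm, 0.13 kg. Across its middle a web to grip, 12 mm thick (x), 40 mm wide (y) above the rim, its top 64 mm above the underside; the tub is open for 40 mm each side of it. Its -x end wall has a window 32 mm wide, 20 to 33 mm up. Origin: centre of underside. Starts in cavity_a, its axes as the mould's
- housing_b: a second housing, the same in every way. Starts in cavity_b
- housing_done: a third housing, the same, already lying in one of the carrier's wells; stays there
- carrier: black plastic carrier fixed on the bench, 124 (x) x 240 (y) x 27 mm high, with three wells in a row along its y, each 112 x 72 mm inside, 22 mm deep, walls 6 mm, floor 5 mm thick; the two empty wells have a thin pink liner. Origin at the centre of its underside
- well_1 (a point): centre of the floor of well 1 (5 mm above the bench), axes as the carrier's; a housing lies with its long side along the carrier's x. Any of the three may be the occupied one
- well_2 (a point): centre of the floor of well 2 (5 mm above the bench), axes as the carrier's; a housing lies with its long side along the carrier's x. Any of the three may be the occupied one
- well_3 (a point): centre of the floor of well 3 (5 mm above the bench), axes as the carrier's; a housing lies with its long side along the carrier's x. Any of the three may be the occupied one
- screwdriver: loose orange-handled screwdriver lying on the bench, leave alone. Origin under its middle
- tape: loose yellow tape roll, 90 mm across, 25 mm high, lying flat, leave alone. Origin at the centre of its underside
- spray: loose green spray can, 54 mm across, 150 mm high, upright, leave alone. Origin at the centre of its underside
- multimeter: loose yellow multimeter, 85 x 160 x 32 mm, lying flat, leave alone. Origin at the centre of its underside
- brush: loose hand brush lying on the bench, leave alone. Origin under its middle
Things that resemble listed ones, but are neither listed nor needed, are in the scene too. What is shaped like the housing_a but purple is not meant. What is shaped like the housing_b but brown is not meant.

How it is judged:
By the outcome, as a careful person would: the job done as asked, in the order asked, and still so for the second after the job is handed in, with the robot touching nothing.
It also fails if it takes over 67 s, if anything falls off the work surface, if the arm or the gripper's body presses on something with over 40 N, if the wrist force passes 120 N, or if a joint passes its speed limit or range.

### The arm

A 7-joint arm with a two-finger parallel gripper is mounted at the origin on the work surface. World frame = base frame: x ahead of the robot, y to its left, z up, the work surface at z = 0. Lengths are in mm, angles in degrees, forces in N, time in s.
With the tool pointing down it reaches from about 425 to 875 mm from the base axis. Payload 8.4 kg.
Tool frame: the origin (TCP) lies at the very end of the fingers, on their centre line; the grasp point (between the pads) lies 19 mm behind it; z points along the fingers, y is the line along which they close (so a half turn about z gives the same grasp; the last joint's range is limited). The gripper opens to 87 mm and grips with 3 to 60 N. Pads are 19 mm wide; open, the fingers measure 117 mm over their backs; the gripper's body (75 mm by 190 mm) begins 51 mm behind the grasp point.
Start: joints at [60.436, 19.091, 2.286, 83.961, -0.768, 76.965, -3.352], TCP at [263.119, -594.333, 222.546] pointing down, gripper open.
Joint ranges: [-147.57, 147.57], [-21.85, 119.76], [-74.77, 79.35], [14.55, 137.4], [-85.83, 265.84], [4.83, 119.75], [-152.11, 152.11]. Speed limits (degrees/s): [127.2, 127.2, 159.86, 159.86, 180, 180, 180].

### API

Orientations are given as a 3x3 rotation matrix whose columns are the frame's x, y, z axes.
In Python, from station import robot gives the robot as it stands. The module is installed in compiled form; this text tells all that it offers.
- The arm moves only by the tool carry_out, never from a script. Its argument "targets" is a list of rows, each a list of 7 numbers: the opening in per cent of the stroke, from 0 (shut) to 100 (fully open), then the shift along the tool's x, y, z in cm, then the turn, a rotation vector about the tool's x, y, z in degrees. In form: [[claw, dx, dy, dz, ax, ay, az], ...]. A call has 1 to 12 rows; each row is the pose to reach, as a shift and turn from the pose commanded when the call began, along the tool's axes at that moment; what a row does not reach only later rows make up. A row lasts 1/12 s, in which the tool goes at most 41.7 mm and 7.16 degrees, less where a joint would pass 70% of its speed; a pose out of reach is approached as far as the arm can. A call with a gripper value outside its range is refused whole. The fingers move at their own pace and stop on an object; "grip_force" is the grip in N (left out, the last holds). Time passes only in rows, so rows that repeat a pose let the fingers close. It gives the time, the measured TCP pose, the force, the opening and the grip force at its end, in the units of the state.
- robot.get_obs(): the state, without advancing time (a new reading comes with each control period).
- robot.get_image(name): name is "side" or "top"; returns (picture, depth): 400x640x3 uint8, red, green, blue; 400x640 float32, mm along the optical axis (not along the pixel's ray), 0 where there is no reading.
- robot.calibration(name): a dict with "fx", "fy", "cx", "cy" (pixels), "T" (4x4, takes a point from camera to world coordinates). Camera axes: x right, y down, z forward; pixel columns grow to the right and rows downward; lengths in mm; the calibration is good to about 2 mm. A picture is of the moment at which its call begins. calibration takes no time and is no camera call.
- robot.close_job(): hands the job in; it is judged then, once.
The state is a dict: "time": time; "joints": joint angles; "dq": joint speeds; "joint_torque": joint torques, N m; "tool_pos": TCP position; "ee_rot": TCP orientation; "contact_force": force on the tool from outside, world axes, zero at the start; "torque": the same for the moment, N m; "grip_width": opening from 0.0 (shut) to 1.0 (fully open); "gripper_force": force on a finger pad.
Only numpy, scipy, OpenCV 4.12 (cv2) and the standard library are available. Lean on these libraries where they do the work, as an engineer would, in place of code of your own. Each camera call takes 0.05 s, during which the arm holds its last target. There are 200 camera calls.

## Working session

There is one attempt and no reset: what is moved stays moved. The work goes in short steps, Python scripts to look and compute and a tool call to move; the robot and the scene stay as the last step left them, time stands still between calls to the robot, and variables do not carry over. Pictures are saved under pics/ and viewed, at most 10 in all, crops included, and the job is handed in when it is done.

Besides the shell and the picture viewer there is one more tool, called after "Emit:" as name(argument=value, ...) on one line, values as JSON. carry_out: Moves the arm, as the interface text tells. Its arguments: {"type":"object","properties":{"targets":{"type":"array"},"grip_force":{"type":"number"}},"required":["targets"]}

```bash
mkdir -p pics; python3 - <<'E'
from station import robot
import cv2,numpy as np
np.set_printoptions(precision=4,suppress=True)
for n in("top","side"):
    im,d=robot.get_image(n); cv2.imwrite(f"pics/{n}0.png",im[:,:,::-1]); np.savez(f"{n}0.npz",im=im,d=d)
    c=robot.calibration(n); print(n,c)
o=robot.get_obs();print(o)
E
```

```text
top {'fx': 452.64331630297073, 'fy': 452.64331630297073, 'cx': 307.3673340494454, 'cy': 197.34412636258844, 'T': array([[   0.0185,   -0.99  ,    0.1401,  393.5989],
       [  -0.9997,   -0.0162,    0.0177,   -7.6681],
       [  -0.0153,   -0.1403,   -0.99  , 1437.0454],
       [   0.    ,    0.    ,    0.    ,    1.    ]])}
side {'fx': 498.8307048554784, 'fy': 498.8307048554784, 'cx': 309.0528586983388, 'cy': 197.8455114026547, 'T': array([[  -0.9987,   -0.0167,    0.048 ,  529.1423],
       [  -0.047 ,    0.6644,   -0.7459, 1095.8057],
       [  -0.0194,   -0.7472,   -0.6643, 1085.2591],
       [   0.    ,    0.    ,    0.    ,    1.    ]])}
{'time': 0.1, 'joints': array([60.4359, 19.1261,  2.2851, 84.0055, -0.7676, 76.9655, -3.352 ]), 'dq': array([-0.1132, -0.0313, -0.0031, -0.0594, -0.0266,  0.0298,  0.0466]), 'joint_torque': array([  0.0033, -65.7821,   1.3395, -40.4708,  -0.0596,   0.0411,
         0.0001]), 'tool_pos': array([ 262.9385, -593.9834,  221.7705]), 'ee_rot': array([[ 0.9144,  0.4048, -0.0007],
       [ 0.4048, -0.9144,  0.0013],
       [-0.0001, -0.0014, -1.    ]]), 'contact_force': array([ 0.2884, -0.1007,  0.0322]), 'torque': array([ 0.0046,  0.0019, -0.0427]), 'gripper_force': 0.0, 'grip_width': 1.001992283381724}
```

View pics/top0.png

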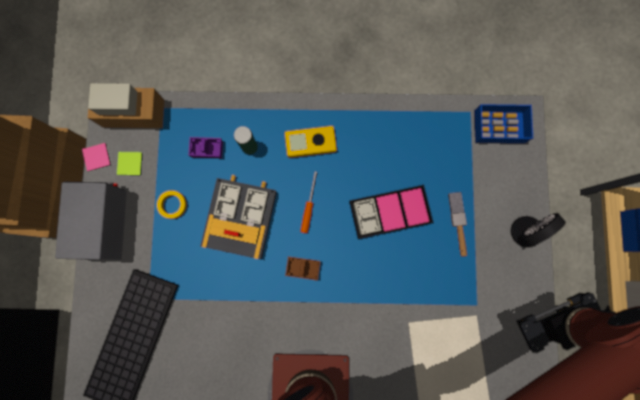

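View pics/side0.png

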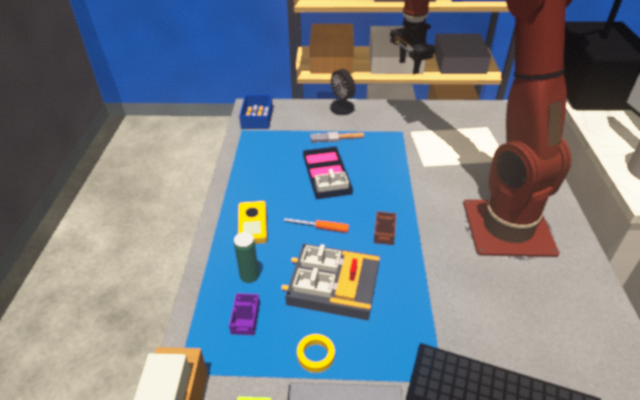

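The top picture shows the mould at about (240,217) with two light-grey housings at (228,198) and (256,206), and the red blade at (233,234). The carrier is at (390,211): its left well (366,215) is filled, and the pink wells at (390,211) and (416,205) are empty. The lookalikes are purple at (206,148) and brown at (303,268). The grey tubs in the mould are the ones meant. I'll confirm that in an enlarged crop and measure.

```bash
cat >h.py <<'E'
import cv2,numpy as np
from station import robot
np.set_printoptions(precision=2,suppress=True)
def cloud(n,d):
    c=robot.calibration(n); v,u=np.mgrid[:400,:640]
    P=np.stack([(u-c["cx"])/c["fx"]*d,(v-c["cy"])/c["fy"]*d,d],-1)
    return P@c["T"][:3,:3].T+c["T"][:3,3]
def onplane(n,uv,z):
    c=robot.calibration(n); uv=np.atleast_2d(uv).astype(float)
    r=np.c_[(uv[:,0]-c["cx"])/c["fx"],(uv[:,1]-c["cy"])/c["fy"],np.ones(len(uv))]@c["T"][:3,:3].T
    t=c["T"][:3,3]; return t+r*((z-t[2])/r[:,2])[:,None]
def rect(p):  # centre, sizes, angle of the long side
    (c,s,a)=cv2.minAreaRect(np.float32(p[:,:2])); 
    if s[0]<s[1]: s=s[::-1]; a+=90
    return np.array(c),np.array(s),(a+90)%180-90
def blobs(n,m,z,amin=8):
    k,l,st,ce=cv2.connectedComponentsWithStats(m.astype(np.uint8))
    for i in range(1,k):
        if st[i,4]>=amin:
            v,u=np.nonzero(l==i); p=onplane(n,np.c_[u,v],z)
            print(n,ce[i],st[i,4],"world mean",p.mean(0)[:2],"rect",*rect(p))
E
python3 - <<'E'
from h import *
I={}
for n in("top","side"):
    f=np.load(n+"0.npz"); im,d=f["im"],f["d"]; W=cloud(n,d); I[n]=im
    hsv=cv2.cvtColor(im,cv2.COLOR_RGB2HSV); H,S,V=np.moveaxis(hsv.astype(int),-1,0)
    reg=(W[...,0]>350)&(W[...,0]<800)&(abs(W[...,1])<450)&(d>0)
    print("red");blobs(n,reg&((H<5)|(H>175))&(S>150)&(V>120)&(W[...,2]>40),97)
    print("pink");blobs(n,reg&(H>150)&(H<175)&(S>100)&(V>120),5,60)
    print("high");blobs(n,reg&(W[...,2]>62)&(S<90),80 )
    b=reg&(V<70)&(S<130); print("dark");blobs(n,b,27,100)
    m=reg&(W[...,2]>55)&(W[...,2]<110);k,l,st,ce=cv2.connectedComponentsWithStats(m.astype(np.uint8))
    for i in range(1,k):
        if st[i,4]>5: print("z",ce[i],st[i,4],np.median(W[l==i],0),np.percentile(W[l==i][:,2],[10,90]))
a=cv2.resize(I["top"][170:270,190:440],None,fx=3.2,fy=3.2,interpolation=3)
b=cv2.resize(I["side"][140:320,270:390],None,fx=2.2,fy=2.2,interpolation=3)[:, :]
c=np.zeros((320+0,800,3),np.uint8);c[:,:]=a[:320,:800]
cv2.imwrite("pics/c1.png",c[:,:,::-1]);cv2.imwrite("pics/c2.png",cv2.resize(I["side"][230:320,270:390],None,fx=6,fy=6,interpolation=3)[:,:,::-1])
E
```

```text
red
top [231.04 232.76] 25 world mean [473.43 240.67] rect [473.41 240.61] [36.2   5.71] 77.1080322265625
pink
top [414.28 206.65] 733 world mean [ 572.01 -322.01] rect [ 572.44 -321.86] [110.22  67.43] 12.965169906616211
top [390.21 211.89] 747 world mean [ 553.99 -245.7 ] rect [ 554.44 -245.21] [110.45  68.74] 13.402192115783691
high
top [242.66 135.39] 259 world mean [775.96 220.49] rect [775.7  220.99] [54.62 52.77] 2.0637433528900146
top [225.85 199.55] 67 world mean [574.77 263.87] rect [574.03 263.08] [56.14 15.2 ] 75.6870346069336
top [252.91 204.95] 66 world mean [559.63 181.02] rect [559.5  182.36] [47.44 16.3 ] 72.50955200195312
top [367.96 215.2 ] 54 world mean [ 534.35 -166.5 ] rect [ 534.11 -166.82] [39.16 12.39] -77.68414688110352
dark
top [248.84 145.81] 119 world mean [756.81 208.21] rect [757.03 207.23] [48.96 44.97] -56.521671295166016
top [239.83 201.6 ] 158 world mean [576.16 230.01] rect [574.35 231.33] [111.05  19.31] -13.200027465820312
top [418.78 212.91] 107 world mean [ 549.95 -330.96] rect [ 565.34 -297.68] [124.11 120.8 ] -76.94074058532715
top [368.29 21
[... 1437 characters left out ...]
 190.05] rect [748.85 192.76] [37.46 14.87] -76.58285617828369
side [314.03 275.92] 96 world mean [574.72 269.31] rect [573.46 269.27] [52.83 18.19] -87.47317433357239
dark
side [333.35 192.84] 141 world mean [ 528.32 -118.71] rect [ 527.71 -119.45] [115.31  22.49] 14.431021690368652
z [331.58 174.17] 53 [ 534.03 -162.85   69.68] [58.79 74.34]
z [386.27 217.93] 73 [372.68  32.63  64.57] [57.46 68.67]
z [320.9  255.78] 318 [559.01 192.4   60.48] [56.22 85.52]
z [247.36 262.01] 278 [752.16 232.77  83.2 ] [ 60.22 104.06]
z [349.62 274.62] 791 [482.05 255.78  58.9 ] [56.17 92.47]
z [313.84 279.61] 340 [574.86 273.52  60.41] [56.77 85.72]
z [243.26 303.93] 100 [748.86 352.01  64.46] [57.32 67.13]
```

View pics/c1.png

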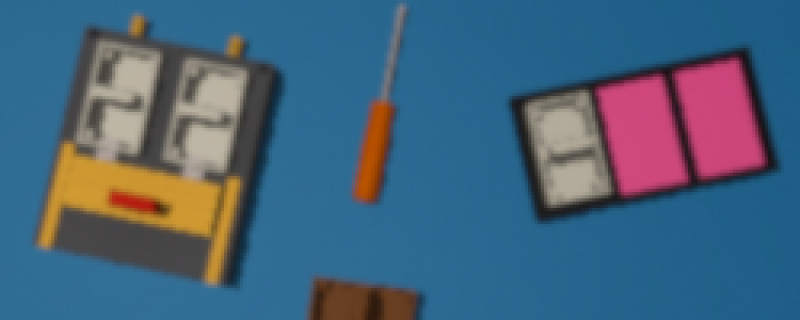

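View pics/c2.png

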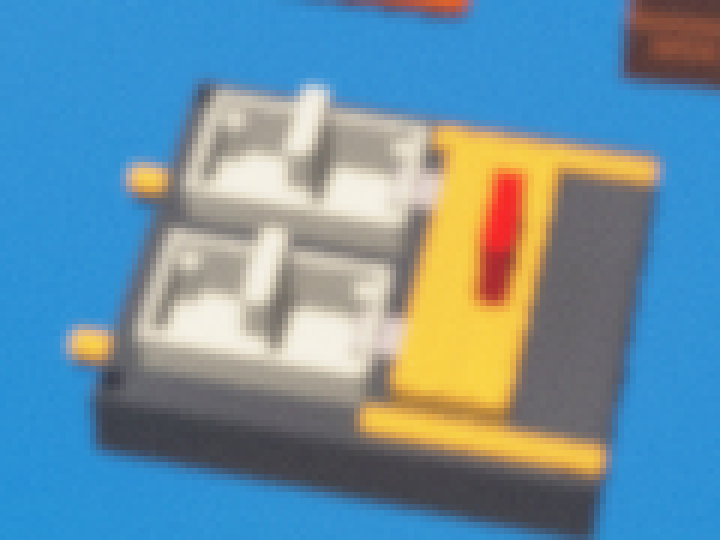

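The crops confirm it. Two light-grey housings sit in the steel mould with the tongues through their windows. The done housing is in the carrier's left well and the two pink wells are empty. The carrier's yaw is about 13° and the well centres come from the pink regions. Next I'll refine the mould pose.

```bash
python3 - <<'E'
from h import *
for n in("top","side"):
    f=np.load(n+"0.npz"); im,d=f["im"],f["d"]; W=cloud(n,d)
    hsv=cv2.cvtColor(im,cv2.COLOR_RGB2HSV); H,S,V=np.moveaxis(hsv.astype(int),-1,0)
    reg=(W[...,0]>420)&(W[...,0]<660)&(W[...,1]>90)&(W[...,1]<360)&(d>0)
    for lo,hi,z in((79,92,84),(92,104,97)):
        m=reg&(W[...,2]>lo)&(W[...,2]<hi)&((S>150)if z==97 else(S<100))
        k,l,st,ce=cv2.connectedComponentsWithStats(m.astype(np.uint8))
        for i in range(1,k):
            if st[i,4]>5: p=W[l==i]; print(n,z,st[i,4],ce[i],p.mean(0),*rect(p))
    y=(reg&(H>15)&(H<32)&(S>120)&(V>90)).astype(np.uint8); print("yellow");blobs(n,y,56,150)
    g=(reg&(S<70)&(V>125)&(W[...,2]>15)).astype(np.uint8)
    print("grey"); blobs(n,cv2.morphologyEx(g,cv2.MORPH_OPEN,np.ones((1,1))),58,100)
    allm=(reg&~((H>95)&(H<125)&(S>110))).astype(np.uint8); print("block");blobs(n,cv2.morphologyEx(allm,cv2.MORPH_OPEN,np.ones((9,9))),40,500)
    print(np.median(hsv[215:220,262:266],(0,1)))
E
```

```text
top 84 53 [225.42 199.28] [574.82 264.1   85.61] [574.99 264.57] [41.55 11.36] 80.9122314453125
top 84 54 [252.87 204.85] [559.26 180.38  85.45] [559.28 179.74] [38.37 11.93] 79.07241821289062
top 97 70 [231.   232.73] [473.44 240.54  98.38] [473.71 241.35] [43.47 13.81] 78.5181655883789
yellow
top [233.98 231.57] 1034 world mean [479.72 239.49] rect [467.76 240.4 ] [177.88 100.88] 79.08518981933594
grey
top [227.3  201.26] 525 world mean [572.55 263.55] rect [571.27 266.94] [109.82  60.85] -10.653800964355469
top [254.29 206.9 ] 554 world mean [556.46 179.6 ] rect [555.28 182.44] [110.82  60.98] -11.12921142578125
block
top [238.16 216.8 ] 4130 world mean [527.06 231.15] rect [524.73 230.55] [220.65 194.27] -10.812980651855469
[20. 13. 67.]
side 84 60 [321.05 250.12] [559.06 184.47  85.66] [558.72 182.43] [43.78 12.34] 81.62554931640625
side 84 64 [314.06 274.2 ] [574.61 268.32  85.58] [574.88 265.34] [39.32 12.26] 79.69064331054688
side 97 78 [353.69 264.87] [472.99 244.76  98.31] [472.92 243.64] [48.11 14.52] 79.7560806274414
yellow
side [349.25 281.45] 1058 world mean [483.09 263.53] rect [467.75 254.21] [177.26 102.07] 78.9529037475586
grey
side [317.28 270.54] 1989 world mean [567.72 231.49] rect [568.56 224.16] [176.57 123.94] 77.99188232421875
block
side [332.35 281.59] 4882 world mean [527.54 252.24] rect [526.56 241.92] [226.76 216.84] -11.16058349609375
[ 26.5 255.  249.5]
```

```bash
cat >>h.py <<'E'
from scipy.spatial.transform import Rotation as R
def go(p,yaw,o=None):  # rel row from the present pose to TCP p, tool y at yaw, pointing down
    o=o or robot.get_obs(); A=o["ee_rot"]; a=np.radians(yaw)
    y=np.array([np.cos(a),np.sin(a),0]); z=np.array([0,0,-1.]); B=np.c_[np.cross(y,z),y,z]
    return np.r_[A.T@(np.array(p)-o["tool_pos"])/10, R.from_matrix(A.T@B).as_rotvec(degrees=True)]
E
python3 - <<'E'
from h import *
print("via",go([560,-150,220],-11)); print("handle above",go([473.3,241.7,170],-11))
E
```

```text
via [ 45.14 -28.57   0.21  -0.08  -0.03 -55.12]
handle above [ 53.06 -67.89   5.27  -0.08  -0.03 -55.12]
```

Emit:
carry_out(targets=[[50, 45.1, -28.6, 0.2, 0, 0, -55], [50, 45.1, -28.6, 0.2, 0, 0, -55], [50, 45.1, -28.6, 0.2, 0, 0, -55], [50, 45.1, -28.6, 0.2, 0, 0, -55], [50, 45.1, -28.6, 0.2, 0, 0, -55], [50, 45.1, -28.6, 0.2, 0, 0, -55], [50, 45.1, -28.6, 0.2, 0, 0, -55], [50, 45.1, -28.6, 0.2, 0, 0, -55], [50, 45.1, -28.6, 0.2, 0, 0, -55], [50, 45.1, -28.6, 0.2, 0, 0, -55], [50, 45.1, -28.6, 0.2, 0, 0, -55], [50, 45.1, -28.6, 0.2, 0, 0, -55]])

```text
time: 1.1
tool_pos: [541.4, -176.7, 220.6]
ee_rot: [[0.193, 0.981, -0.0], [0.981, -0.193, -0.0], [-0.0, -0.0, -1.0]]
contact_force: [0.6, -0.6, -0.4]
grip_width: 0.502
gripper_force: 0.0
```

```bash
python3 -c "
from h import *
o=robot.get_obs();print(o['tool_pos'],o['joints'],o['time'],go([473.3,241.7,170],-11,o))"
```

```text
[ 541.37 -176.73  220.58] [ 33.07  11.32 -22.28  94.61   4.42  74.95  -1.11] 1.1 [ 39.74 -14.76   5.06  -0.01   0.    -0.14]
```

Emit:
carry_out(targets=[[50, 37.5, -14, 3, 0, 0, 0], [50, 37.5, -14, 3, 0, 0, 0], [50, 37.5, -14, 3, 0, 0, 0], [50, 37.5, -14, 3, 0, 0, 0], [50, 37.5, -14, 3, 0, 0, 0], [50, 37.5, -14, 3, 0, 0, 0], [50, 37.5, -14, 3, 0, 0, 0], [50, 37.5, -14, 3, 0, 0, 0], [50, 37.5, -14, 3, 0, 0, 0], [50, 37.5, -14, 3, 0, 0, 0], [50, 37.5, -14, 3, 0, 0, 0], [50, 37.5, -14, 3, 0, 0, 0]])

```text
time: 2.1
tool_pos: [474.9, 218.0, 190.3]
ee_rot: [[0.189, 0.982, -0.001], [0.982, -0.189, 0.0], [-0.0, -0.001, -1.0]]
contact_force: [1.0, -0.3, -0.3]
grip_width: 0.502
gripper_force: 0.0
```

Emit:
carry_out(targets=[[40, 0, 0, 0, 0, 0, 0], [40, 0, 0, 0, 0, 0, 0], [40, 0, 0, 0, 0, 0, 0]])

```text
time: 2.35
tool_pos: [476.3, 214.9, 190.7]
ee_rot: [[0.195, 0.981, 0.0], [0.981, -0.195, -0.0], [-0.0, 0.0, -1.0]]
contact_force: [0.1, -0.0, -0.1]
grip_width: 0.414
gripper_force: 0.0
```

```bash
python3 -c "
from h import *
o=robot.get_obs();print(o['tool_pos'],o['joints'],o['time'],go([473.3,241.7,66],-11,o))"
```

```text
[476.31 214.94 190.66] [  7.91   8.8  -40.29 102.37   6.03  71.01 -45.27] 2.35 [ 2.57 -0.82 12.46  0.01  0.02 -0.26]
```

Emit:
carry_out(targets=[[40, 2.6, -0.8, 3, 0, 0, -0.3], [40, 2.6, -0.8, 5, 0, 0, -0.3], [40, 2.6, -0.8, 7, 0, 0, -0.3], [40, 2.6, -0.8, 9, 0, 0, -0.3], [40, 2.6, -0.8, 10.5, 0, 0, -0.3], [40, 2.6, -0.8, 11.5, 0, 0, -0.3], [40, 2.6, -0.8, 12.2, 0, 0, -0.3], [40, 2.6, -0.8, 12.2, 0, 0, -0.3], [40, 2.6, -0.8, 12.2, 0, 0, -0.3]])

```text
time: 3.1
tool_pos: [473.3, 243.3, 69.1]
ee_rot: [[0.188, 0.982, 0.0], [0.982, -0.188, 0.0], [0.0, 0.0, -1.0]]
contact_force: [0.9, 0.4, 1.4]
grip_width: 0.4
gripper_force: 0.0
```

Emit:
carry_out(targets=[[0, 0, 0, 0, 0, 0, 0], [0, 0, 0, 0, 0, 0, 0], [0, 0, 0, 0, 0, 0, 0], [0, 0, 0, 0, 0, 0, 0], [0, 0, 0, 0, 0, 0, 0], [0, 0, 0, 0, 0, 0, 0]], grip_force=25)

```text
time: 3.6
tool_pos: [473.6, 243.5, 69.2]
ee_rot: [[0.188, 0.982, 0.001], [0.982, -0.188, 0.0], [0.001, 0.001, -1.0]]
contact_force: [1.5, -1.0, 4.3]
grip_width: 0.162
gripper_force: 25.0
```

Emit:
carry_out(targets=[[0, 0, -0.4, 0, 0, 0, 0], [0, 0, -0.9, 0, 0, 0, 0], [0, 0, -1.4, 0, 0, 0, 0], [0, 0, -1.9, 0, 0, 0, 0], [0, 0, -2.4, 0, 0, 0, 0], [0, 0, -2.9, 0, 0, 0, 0], [0, 0, -3.3, 0, 0, 0, 0], [0, 0, -3.7, 0, 0, 0, 0], [0, 0, -4.0, 0, 0, 0, 0], [0, 0, -4.1, 0, 0, 0, 0], [0, 0, -4.1, 0, 0, 0, 0], [0, 0, -4.1, 0, 0, 0, 0]])

```text
time: 4.6
tool_pos: [439.5, 250.2, 69.3]
ee_rot: [[0.191, 0.982, 0.012], [0.982, -0.191, 0.003], [0.005, 0.011, -1.0]]
contact_force: [34.8, 2.4, -23.1]
grip_width: 0.161
gripper_force: 25.2
```

Emit:
carry_out(targets=[[0, 0, 0, 0, 0, 0, 0], [0, 0, 0, 0, 0, 0, 0], [0, 0, 0, 0, 0, 0, 0]])

```text
time: 4.85
tool_pos: [439.5, 250.2, 69.4]
ee_rot: [[0.191, 0.982, 0.011], [0.982, -0.191, 0.003], [0.005, 0.011, -1.0]]
contact_force: [35.0, 1.3, -23.2]
grip_width: 0.16
gripper_force: 25.2
```

```bash
python3 - <<'E'
from h import *
im,d=robot.get_image("side"); im2,_=robot.get_image("top")
cv2.imwrite("pics/p1.png",np.hstack([cv2.resize(x,None,fx=4,fy=4,interpolation=3) for x in(im[230:330,290:390],im2[180:280,190:290])])[:,:,::-1])
o=robot.get_obs();print(o["tool_pos"],o["contact_force"],o["torque"],o["joints"])
E
```

```text
[439.49 250.23  69.32] [ 35.28   1.85 -23.61] [ 0.13 -7.3   0.08] [  2.5   14.39 -41.34 112.64  11.68  56.37 -55.37]
```

View pics/p1.png

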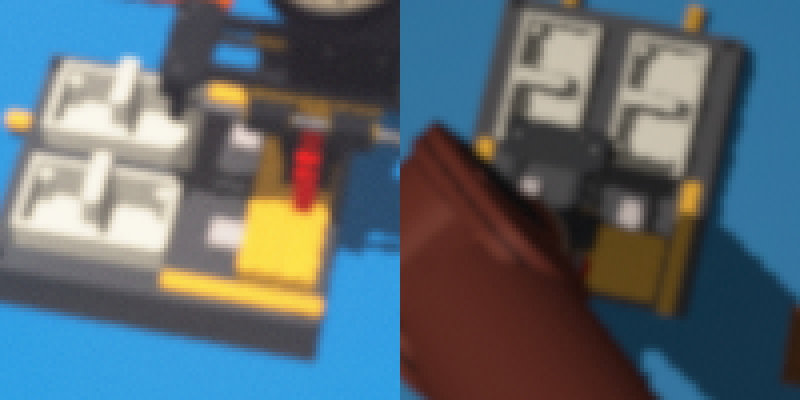

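The side half shows the brass carriage close to the block's robot-side end (crop 245–325, 200–290), with the tongues out of both windows at (240,145) and (225,232). I'll measure the carriage travel numerically.

```bash
python3 - <<'E'
from h import *
a=np.radians(-11); X=np.array([np.cos(a),np.sin(a)]); Y=np.array([-X[1],X[0]]); C=np.array([473.3,242])
f=np.load("side0.npz"); new=robot.get_image("side")
for im,d in((f["im"],f["d"]),new):
    W=cloud("side",d); hsv=cv2.cvtColor(im,cv2.COLOR_RGB2HSV); H,S,V=np.moveaxis(hsv.astype(int),-1,0)
    m=(H>15)&(H<32)&(S>120)&(V>100)&(abs(W[...,2]-58)<4); q=(W[...,:2]-C)
    u,v=q@X,q@Y
    for lo in (30,40,50):
        s=m&(v>lo)&(v<lo+10)&(abs(u)<120); print(lo,s.sum(),np.percentile(u[s],[1,5,50,95,99]))
    s=((H<6)|(H>174))&(S>150)&(V>110)&(abs(u)<70)&(abs(v)<40)&(W[...,2]>60)
    print("red",s.sum(),u[s].mean(),np.percentile(u[s],[5,50,95]),np.percentile(v[s],[5,95]),np.percentile(W[s][:,2],[5,95]))
E
```

```text
30 58 [-16.06 -13.94   8.97  30.52  32.99]
40 52 [-15.93 -14.21   7.09  29.51  32.51]
50 53 [-14.95 -13.16   8.64  29.62  31.71]
red 73 -0.8633526127615498 [-5.46 -0.78  3.3 ] [-11.77  23.44] [ 67.82 101.93]
30 62 [-51.78 -50.56 -27.31  -5.79  -3.36]
40 55 [-49.61 -47.94 -28.86  -7.04  -4.49]
50 48 [-51.98 -50.71 -26.64  -5.61  -4.48]
red 900 -38.72433660512598 [-65.38 -38.8  -10.78] [-35.26  33.18] [ 93.79 520.94]
```

Emit:
carry_out(targets=[[0, 0, -0.1, 0, 0, 0, 0], [0, 0, -0.2, 0, 0, 0, 0], [0, 0, -0.3, 0, 0, 0, 0], [0, 0, -0.3, 0, 0, 0, 0], [0, 0, -0.3, 0, 0, 0, 0]])

```text
time: 5.42
tool_pos: [439.5, 250.2, 69.4]
ee_rot: [[0.193, 0.981, 0.016], [0.981, -0.193, 0.004], [0.007, 0.015, -1.0]]
contact_force: [49.3, 1.4, -34.1]
grip_width: 0.161
gripper_force: 25.3
```

Emit:
carry_out(targets=[[0, 0, 0.4, 0, 0, 0, 0], [0, 0, 0.8, 0, 0, 0, 0], [0, 0, 0.9, 0, 0, 0, 0], [0, 0, 0.9, 0, 0, 0, 0]])

```text
time: 5.75
tool_pos: [439.6, 250.1, 69.3]
ee_rot: [[0.188, 0.982, 0.002], [0.982, -0.188, 0.001], [0.001, 0.002, -1.0]]
contact_force: [6.5, -1.2, 4.2]
grip_width: 0.158
gripper_force: 25.0
```

Emit:
carry_out(targets=[[40, 0, 0, 0, 0, 0, 0], [40, 0, 0, 0, 0, 0, 0], [40, 0, 0, 0, 0, 0, 0], [40, 0, 0, -1, 0, 0, 0], [40, 0, 0, -3, 0, 0, 0], [40, 0, 0, -6, 0, 0, 0], [30, 0, 0, -9, 0, 0, 0], [30, 0, 0, -9, 0, 0, 0], [30, 0, 0, -9, 0, 0, 0]])

```text
time: 6.5
tool_pos: [439.2, 250.7, 160.7]
ee_rot: [[0.187, 0.982, 0.003], [0.982, -0.188, 0.001], [0.002, 0.003, -1.0]]
contact_force: [-0.1, -0.5, -1.1]
grip_width: 0.312
gripper_force: 0.0
```

```bash
python3 -c "
from h import *
o=robot.get_obs();print(o['tool_pos'],o['joints'],o['time'],go([575.1,265.3,130],-11,o),go([558.8,181.2,130],-11,o))"
```

```text
[439.16 250.74 160.72] [  5.03   8.27 -42.64 106.74   6.14  67.1  -50.5 ] 6.5 [ 3.97 13.07  3.11  0.16 -0.09  0.19] [-4.59 13.05  3.1   0.16 -0.09  0.19]
```

Emit:
carry_out(targets=[[30, -1, 3, 0.5, 0, 0, 0.2], [30, -2, 6, 1, 0, 0, 0.2], [30, -3.5, 9.5, 2, 0, 0, 0.2], [30, -4.6, 12, 3, 0, 0, 0.2], [30, -4.6, 13, 3, 0, 0, 0.2], [30, -4.6, 13, 3, 0, 0, 0.2], [30, -4.6, 13, 3, 0, 0, 0.2]])

```text
time: 7.08
tool_pos: [556.6, 181.2, 127.9]
ee_rot: [[0.191, 0.982, -0.002], [0.982, -0.191, 0.001], [0.0, -0.002, -1.0]]
contact_force: [0.5, 0.4, 0.7]
grip_width: 0.304
gripper_force: 0.0
```

```bash
python3 -c "
from h import *
o=robot.get_obs();print(o['tool_pos'],o['time'],go([558.8,181.2,55],-11,o))
im,d=robot.get_image('top');W=cloud('top',d);hsv=cv2.cvtColor(im,cv2.COLOR_RGB2HSV).astype(int)
m=((hsv[...,0]<6)|(hsv[...,0]>174))&(hsv[...,1]>150)&(hsv[...,2]>100)&(abs(W[...,2]-98)<6)&(W[...,0]>400)&(W[...,0]<500)&(abs(W[...,1]-240)<60);print(m.sum(),W[m].mean(0))"
```

```text
[556.56 181.16 127.89] 7.0833 [ 0.04  0.24  7.29 -0.14 -0.01  0.  ]
24 [438.79 249.6   98.85]
```

Emit:
carry_out(targets=[[30, 0, 0.2, 1.5, 0, 0, 0], [30, 0, 0.2, 3, 0, 0, 0], [30, 0, 0.2, 4.5, 0, 0, 0], [30, 0, 0.2, 5.8, 0, 0, 0], [30, 0, 0.2, 6.6, 0, 0, 0], [30, 0, 0.2, 7.1, 0, 0, 0], [30, 0, 0.2, 7.1, 0, 0, 0], [30, 0, 0.2, 7.1, 0, 0, 0]])

```text
time: 7.8
tool_pos: [559.6, 180.4, 58.1]
ee_rot: [[0.191, 0.982, 0.0], [0.982, -0.191, 0.0], [0.0, 0.0, -1.0]]
contact_force: [0.2, 0.1, 0.4]
grip_width: 0.305
gripper_force: 0.0
```

Emit:
carry_out(targets=[[0, 0, 0, 0, 0, 0, 0], [0, 0, 0, 0, 0, 0, 0], [0, 0, 0, 0, 0, 0, 0], [0, 0, 0, 0, 0, 0, 0], [0, 0, 0, 0, 0, 0, 0]], grip_force=20)

```text
time: 8.22
tool_pos: [560.0, 180.1, 58.3]
ee_rot: [[0.191, 0.982, 0.001], [0.982, -0.191, 0.0], [0.0, 0.001, -1.0]]
contact_force: [0.7, -0.1, 4.2]
grip_width: 0.136
gripper_force: 20.0
```

Emit:
carry_out(targets=[[0, 0, 0, -0.3, 0, 0, 0], [0, 0, 0, -0.8, 0, 0, 0], [0, 0, 0, -1.4, 0, 0, 0], [0, 0, 0, -2.1, 0, 0, 0], [0, 0, 0, -3, 0, 0, 0], [0, 0, 0, -4, 0, 0, 0], [0, 0, 0, -5, 0, 0, 0], [0, 0, 0, -6, 0, 0, 0], [0, 0, 0, -7, 0, 0, 0], [0, 0, 0, -8, 0, 0, 0], [0, 0, 0, -8.5, 0, 0, 0], [0, 0, 0, -8.5, 0, 0, 0]])

```text
time: 9.22
tool_pos: [560.3, 180.4, 144.3]
ee_rot: [[0.191, 0.982, 0.002], [0.982, -0.191, 0.001], [0.001, 0.002, -1.0]]
contact_force: [1.0, 0.2, -1.4]
grip_width: 0.139
gripper_force: 20.0
```

```bash
python3 -c "
from h import *
o=robot.get_obs();print(o['tool_pos'],o['contact_force'],go([571,-319.5,140],13.1,o),go([553.1,-243.5,140],13.1,o))"
```

```text
[560.32 180.39 144.33] [ 1.04  0.16 -1.38] [-48.86  10.61   0.41   0.12  -0.03 -24.13] [-41.74   7.4    0.41   0.12  -0.03 -24.13]
```

Emit:
carry_out(targets=[[0, -1, 0.2, 0, 0, 0, -1], [0, -3, 0.6, 0, 0, 0, -2], [0, -6, 1.2, 0, 0, 0, -4], [0, -9.5, 2, 0, 0, 0, -6], [0, -13, 2.8, 0, 0, 0, -8], [0, -16.5, 3.6, 0, 0, 0, -10], [0, -20, 4.4, 0, 0, 0, -12], [0, -23.5, 5.1, 0, 0, 0, -14], [0, -27, 5.9, 0, 0, 0, -16], [0, -30.5, 6.6, 0, 0, 0, -18], [0, -34, 7.4, 0, 0, 0, -20], [0, -37, 8, 0, 0, 0, -22]])

```text
time: 10.22
tool_pos: [566.7, -201.3, 142.1]
ee_rot: [[-0.191, 0.982, -0.001], [0.982, 0.191, -0.0], [-0.0, -0.001, -1.0]]
contact_force: [0.7, 0.4, -2.4]
grip_width: 0.137
gripper_force: 20.0
```

Emit:
carry_out(targets=[[0, -2, 1, 0, 0, 0, -1], [0, -4, 2, 0, 0, 0, -2], [0, -6, 2.8, 0, 0, 0, -2.2], [0, -8, 3.8, 0, 0, 0, -2.2], [0, -9, 4.3, 0, 0, 0, -2.2], [0, -9.5, 4.5, 0, 0, 0, -2.2], [0, -9.5, 4.5, 0, 0, 0, -2.2], [0, -9.5, 4.5, 0, 0, 0, -2.2]])

```text
time: 10.88
tool_pos: [629.3, -282.3, 142.1]
ee_rot: [[-0.228, 0.974, -0.001], [0.974, 0.228, 0.001], [0.001, -0.001, -1.0]]
contact_force: [0.5, -0.4, -2.3]
grip_width: 0.137
gripper_force: 20.0
```

```bash
python3 -c "
from h import *
o=robot.get_obs();print(o['tool_pos'],o['time'],o['contact_force'],o['grip_width'],go([571,-319.5,43.3],13.1,o))"
```

```text
[ 629.3  -282.25  142.11] 10.8833 [ 0.47 -0.41 -2.34] 0.1370314134899652 [-2.31 -6.52  9.88 -0.04 -0.07  0.1 ]
```

Emit:
carry_out(targets=[[0, -0.5, -1.3, 0.3, 0, 0, 0.1], [0, -1.1, -3, 1, 0, 0, 0.1], [0, -1.7, -4.7, 2, 0, 0, 0.1], [0, -2.1, -6, 3, 0, 0, 0.1], [0, -2.3, -6.5, 4, 0, 0, 0.1], [0, -2.3, -6.5, 5, 0, 0, 0.1], [0, -2.3, -6.5, 5, 0, 0, 0.1], [0, -2.3, -6.5, 5, 0, 0, 0.1]])

```text
time: 11.55
tool_pos: [572.0, -319.0, 92.2]
ee_rot: [[-0.228, 0.974, -0.0], [0.974, 0.228, 0.001], [0.001, -0.0, -1.0]]
contact_force: [0.4, 0.1, -1.3]
grip_width: 0.136
gripper_force: 20.0
```

```bash
python3 - <<'E'
from h import *
o=robot.get_obs();print(o['tool_pos'],o['time'],o['contact_force'],go([571,-319.5,43.3],13.1,o))
im,d=robot.get_image("side");im2,_=robot.get_image("top")
cv2.imwrite("pics/p2.png",np.hstack([cv2.resize(x,None,fx=4,fy=4,interpolation=3) for x in(im[110:210,280:380],im2[160:260,345:445])])[:,:,::-1])
E
```

```text
[ 571.95 -319.     92.24] 11.55 [ 0.45  0.08 -1.3 ] [-0.03 -0.1   4.89 -0.01 -0.07  0.06]
```

View pics/p2.png

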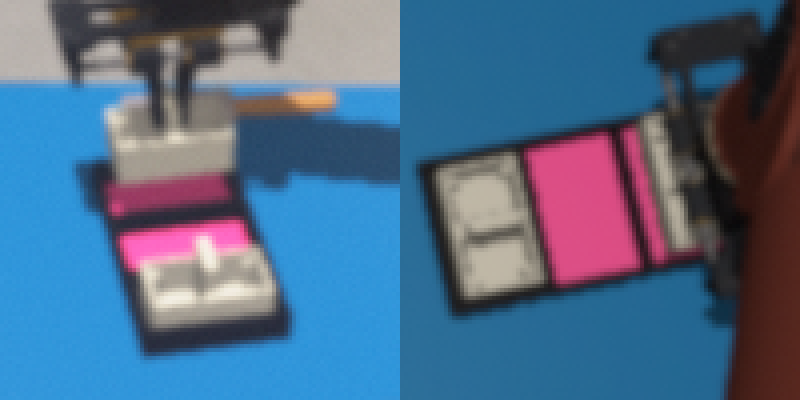

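The housing hangs upright over the last pink well (side crop 170,140), aligned with the carrier, and the middle well is free. I'll lower it gently.

Emit:
carry_out(targets=[[0, 0, -0.1, 0.5, 0, 0, 0], [0, 0, -0.1, 1.2, 0, 0, 0], [0, 0, -0.1, 1.9, 0, 0, 0], [0, 0, -0.1, 2.6, 0, 0, 0], [0, 0, -0.1, 3.2, 0, 0, 0], [0, 0, -0.1, 3.7, 0, 0, 0], [0, 0, -0.1, 4.1, 0, 0, 0], [0, 0, -0.1, 4.4, 0, 0, 0], [0, 0, -0.1, 4.6, 0, 0, 0], [0, 0, -0.1, 4.7, 0, 0, 0], [0, 0, -0.1, 4.7, 0, 0, 0], [0, 0, -0.1, 4.7, 0, 0, 0]])

```text
time: 12.65
tool_pos: [570.8, -320.6, 45.9]
ee_rot: [[-0.226, 0.974, 0.0], [0.974, 0.226, -0.0], [-0.0, 0.0, -1.0]]
contact_force: [-0.2, 0.3, -1.4]
grip_width: 0.136
gripper_force: 20.0
```

Emit:
carry_out(targets=[[0, 0, 0, 0.04, 0, 0, 0], [0, 0, 0, 0.08, 0, 0, 0], [0, 0, 0, 0.12, 0, 0, 0], [0, 0, 0, 0.12, 0, 0, 0], [0, 0, 0, 0.12, 0, 0, 0]])

```text
time: 13.07
tool_pos: [570.6, -320.5, 44.5]
ee_rot: [[-0.226, 0.974, -0.0], [0.974, 0.226, 0.0], [0.0, -0.0, -1.0]]
contact_force: [-0.2, -0.4, -1.1]
grip_width: 0.136
gripper_force: 20.0
```

Not yet in contact, so I'll creep down further.

Emit:
carry_out(targets=[[0, 0, 0, 0.03, 0, 0, 0], [0, 0, 0, 0.06, 0, 0, 0], [0, 0, 0, 0.09, 0, 0, 0], [0, 0, 0, 0.12, 0, 0, 0], [0, 0, 0, 0.12, 0, 0, 0], [0, 0, 0, 0.12, 0, 0, 0]])

```text
time: 13.57
tool_pos: [570.6, -320.6, 43.4]
ee_rot: [[-0.226, 0.974, 0.0], [0.974, 0.226, -0.0], [-0.0, 0.0, -1.0]]
contact_force: [0.5, -0.5, -0.4]
grip_width: 0.136
gripper_force: 20.0
```

Emit:
carry_out(targets=[[0, 0, 0, 0.03, 0, 0, 0], [0, 0, 0, 0.06, 0, 0, 0], [0, 0, 0, 0.06, 0, 0, 0], [0, 0, 0, 0.06, 0, 0, 0]])

```text
time: 13.9
tool_pos: [570.6, -320.6, 43.3]
ee_rot: [[-0.226, 0.974, -0.0], [0.974, 0.226, -0.0], [-0.0, -0.0, -1.0]]
contact_force: [-2.7, 1.9, 5.7]
grip_width: 0.136
gripper_force: 20.0
```

Contact reached (5.7 N). Release and retreat.

Emit:
carry_out(targets=[[30, 0, 0, -0.05, 0, 0, 0], [30, 0, 0, -0.05, 0, 0, 0], [30, 0, 0, -0.05, 0, 0, 0], [30, 0, 0, -0.05, 0, 0, 0], [30, 0, 0, -1, 0, 0, 0], [30, 0, 0, -3, 0, 0, 0], [30, 0, 0, -6, 0, 0, 0], [30, 0, 0, -9.5, 0, 0, 0], [30, 0, 0, -9.5, 0, 0, 0], [30, 0, 0, -9.5, 0, 0, 0]])

```text
time: 14.73
tool_pos: [572.2, -321.1, 141.0]
ee_rot: [[-0.226, 0.974, 0.004], [0.974, 0.226, -0.003], [-0.003, 0.004, -1.0]]
contact_force: [-0.7, 0.1, -0.9]
grip_width: 0.301
gripper_force: 0.0
```

```bash
python3 -c "
from h import *
o=robot.get_obs();print(o['tool_pos'],o['time'],go([575.1,265.3,135],-11,o))"
```

```text
[ 572.2  -321.13  140.99] 14.7333 [57.06 13.55  0.45  0.25  0.15 24.07]
```

Emit:
carry_out(targets=[[30, 3, 0.7, 0, 0, 0, 2], [30, 7, 1.7, 0, 0, 0, 4], [30, 11, 2.7, 0, 0, 0, 6], [30, 15, 3.6, 0, 0, 0, 8], [30, 19, 4.5, 0, 0, 0, 10], [30, 23, 5.5, 0, 0, 0, 12], [30, 27, 6.5, 0, 0, 0, 14], [30, 31, 7.4, 0, 0, 0, 16], [30, 35, 8.4, 0, 0, 0, 18], [30, 39, 9.3, 0, 0, 0, 20], [30, 43, 10.2, 0, 0, 0, 22], [30, 47, 11.2, 0, 0, 0, 24]])

```text
time: 15.73
tool_pos: [572.4, 164.2, 137.0]
ee_rot: [[0.191, 0.981, -0.001], [0.981, -0.191, -0.0], [-0.001, -0.001, -1.0]]
contact_force: [1.4, 0.3, -0.7]
grip_width: 0.302
gripper_force: 0.0
```

Emit:
carry_out(targets=[[30, 2, -0.4, 0, 0, 0, 0], [30, 2, -0.4, 0, 0, 0, 0], [30, 2, -0.4, 0, 0, 0, 0]])

```text
time: 15.98
tool_pos: [572.3, 184.4, 136.9]
ee_rot: [[0.186, 0.983, -0.002], [0.983, -0.186, -0.0], [-0.0, -0.002, -1.0]]
contact_force: [0.4, -0.5, 0.0]
grip_width: 0.298
gripper_force: 0.0
```

```bash
python3 -c "
from h import *
o=robot.get_obs();print(o['tool_pos'],o['time'],go([575.1,265.3,135],-11,o))"
```

```text
[572.26 184.37 136.85] 15.9833 [ 8.   -1.23  0.18 -0.09  0.02  0.27]
```

Emit:
carry_out(targets=[[30, 2, -0.3, 0, 0, 0, 0.2], [30, 5, -0.7, 0, 0, 0, 0.2], [30, 7.5, -1.2, 0, 0, 0, 0.2], [30, 8, -1.2, 0, 0, 0, 0.2], [30, 8, -1.2, 0, 0, 0, 0.2], [30, 8, -1.2, 0, 0, 0, 0.2]])

```text
time: 16.48
tool_pos: [577.0, 261.7, 137.1]
ee_rot: [[0.194, 0.981, -0.001], [0.981, -0.194, -0.001], [-0.002, -0.0, -1.0]]
contact_force: [0.6, -0.5, 0.3]
grip_width: 0.295
gripper_force: 0.0
```

```bash
python3 -c "
from h import *
o=robot.get_obs();print(o['tool_pos'],o['time'],go([575.1,265.3,57],-11,o))"
```

```text
[576.97 261.75 137.07] 16.4833 [ 0.32 -0.25  8.01 -0.03  0.09 -0.21]
```

Emit:
carry_out(targets=[[30, 0.3, -0.2, 1.5, 0, 0, -0.2], [30, 0.3, -0.2, 3, 0, 0, -0.2], [30, 0.3, -0.2, 4.8, 0, 0, -0.2], [30, 0.3, -0.2, 6.2, 0, 0, -0.2], [30, 0.3, -0.2, 7.2, 0, 0, -0.2], [30, 0.3, -0.2, 7.8, 0, 0, -0.2], [30, 0.3, -0.2, 7.9, 0, 0, -0.2], [30, 0.3, -0.2, 7.9, 0, 0, -0.2], [30, 0.3, -0.2, 7.9, 0, 0, -0.2]])

```text
time: 17.23
tool_pos: [575.7, 267.4, 59.5]
ee_rot: [[0.189, 0.982, 0.001], [0.982, -0.189, 0.0], [0.001, 0.001, -1.0]]
contact_force: [-0.1, 0.5, 0.6]
grip_width: 0.297
gripper_force: 0.0
```

Emit:
carry_out(targets=[[0, 0, 0, 0, 0, 0, 0], [0, 0, 0, 0, 0, 0, 0], [0, 0, 0, 0, 0, 0, 0], [0, 0, 0, 0, 0, 0, 0], [0, 0, 0, 0, 0, 0, 0]], grip_force=20)

```text
time: 17.65
tool_pos: [575.7, 267.3, 59.3]
ee_rot: [[0.19, 0.982, 0.001], [0.982, -0.19, 0.0], [0.0, 0.001, -1.0]]
contact_force: [0.5, -0.7, 2.3]
grip_width: 0.14
gripper_force: 20.0
```

Emit:
carry_out(targets=[[0, 0, 0, -0.3, 0, 0, 0], [0, 0, 0, -0.8, 0, 0, 0], [0, 0, 0, -1.4, 0, 0, 0], [0, 0, 0, -2.1, 0, 0, 0], [0, 0, 0, -3, 0, 0, 0], [0, 0, 0, -4, 0, 0, 0], [0, 0, 0, -5, 0, 0, 0], [0, 0, 0, -6, 0, 0, 0], [0, 0, 0, -7, 0, 0, 0], [0, 0, 0, -8, 0, 0, 0], [0, 0, 0, -8.5, 0, 0, 0], [0, 0, 0, -8.5, 0, 0, 0]])

```text
time: 18.65
tool_pos: [575.9, 267.6, 145.4]
ee_rot: [[0.19, 0.982, 0.002], [0.982, -0.19, 0.001], [0.001, 0.002, -1.0]]
contact_force: [-0.5, -0.2, -1.3]
grip_width: 0.137
gripper_force: 20.0
```

```bash
python3 -c "
from h import *
o=robot.get_obs();print(o['tool_pos'],o['contact_force'],o['time'],go([552.7,-241.6,140],13.1,o))"
```

```text
[575.88 267.59 145.41] [-0.55 -0.19 -1.26] 18.65 [-50.44   7.38   0.49   0.12  -0.05 -24.03]
```

Emit:
carry_out(targets=[[0, -1, 0.1, 0, 0, 0, -1], [0, -3, 0.4, 0, 0, 0, -2], [0, -6.5, 0.9, 0, 0, 0, -4], [0, -10, 1.4, 0, 0, 0, -6], [0, -13.5, 1.9, 0, 0, 0, -8], [0, -17, 2.4, 0, 0, 0, -10], [0, -20.5, 3, 0, 0, 0, -12], [0, -24, 3.5, 0, 0, 0, -14], [0, -27.5, 4, 0, 0, 0, -16], [0, -31, 4.5, 0, 0, 0, -18], [0, -34.5, 5, 0, 0, 0, -20], [0, -37, 5.4, 0, 0, 0, -22]])

```text
time: 19.65
tool_pos: [557.1, -110.3, 143.2]
ee_rot: [[-0.191, 0.982, -0.001], [0.982, 0.191, -0.001], [-0.001, -0.001, -1.0]]
contact_force: [-0.2, 0.3, -1.8]
grip_width: 0.132
gripper_force: 20.0
```

Emit:
carry_out(targets=[[0, 0, 0, 0, 0, 0, 0], [0, 0, 0, 0, 0, 0, 0]])

```text
time: 19.82
tool_pos: [557.5, -108.3, 143.0]
ee_rot: [[-0.188, 0.982, -0.001], [0.982, 0.188, 0.0], [0.0, -0.001, -1.0]]
contact_force: [0.2, 0.1, -1.2]
grip_width: 0.137
gripper_force: 20.0
```

```bash
python3 -c "
from h import *
o=robot.get_obs();print(o['tool_pos'],o['time'],go([552.7,-241.6,140],13.1,o))"
```

```text
[ 557.52 -108.35  143.03] 19.8167 [-13.    -2.98   0.3   -0.06  -0.02  -2.24]
```

Emit:
carry_out(targets=[[0, -1, -0.2, 0, 0, 0, -1], [0, -3, -0.7, 0, 0, 0, -2], [0, -6, -1.4, 0, 0, 0, -2.2], [0, -9, -2.1, 0, 0, 0, -2.2], [0, -11.5, -2.6, 0, 0, 0, -2.2], [0, -12.7, -2.9, 0, 0, 0, -2.2], [0, -13, -3, 0.3, 0, 0, -2.2], [0, -13, -3, 1.2, 0, 0, -2.2], [0, -13, -3, 2, 0, 0, -2.2], [0, -13, -3, 2, 0, 0, -2.2], [0, -13, -3, 2, 0, 0, -2.2]])

```text
time: 20.73
tool_pos: [553.5, -237.5, 122.7]
ee_rot: [[-0.232, 0.973, -0.001], [0.973, 0.232, 0.001], [0.002, -0.001, -1.0]]
contact_force: [0.2, 0.5, -1.0]
grip_width: 0.134
gripper_force: 20.0
```

```bash
python3 -c "
from h import *
o=robot.get_obs();print(o['tool_pos'],o['time'],go([552.7,-241.6,44.3],13.1,o))"
```

```text
[ 553.5  -237.48  122.75] 20.7333 [-0.39 -0.16  7.84 -0.07 -0.09  0.33]
```

Emit:
carry_out(targets=[[0, -0.2, -0.1, 1, 0, 0, 0.3], [0, -0.4, -0.1, 2, 0, 0, 0.3], [0, -0.4, -0.1, 3, 0, 0, 0.3], [0, -0.4, -0.1, 3.8, 0, 0, 0.3], [0, -0.4, -0.1, 4.2, 0, 0, 0.3], [0, -0.4, -0.1, 4.2, 0, 0, 0.3], [0, -0.4, -0.1, 4.2, 0, 0, 0.3]])

```text
time: 21.32
tool_pos: [553.6, -243.7, 81.5]
ee_rot: [[-0.225, 0.974, -0.0], [0.974, 0.225, 0.0], [0.0, -0.0, -1.0]]
contact_force: [0.2, -0.5, -2.2]
grip_width: 0.141
gripper_force: 20.0
```

```bash
python3 - <<'E'
from h import *
o=robot.get_obs();print(o['tool_pos'],o['time'],go([552.7,-241.6,44.3],13.1,o))
im,d=robot.get_image("side");im2,_=robot.get_image("top")
cv2.imwrite("pics/p3.png",np.hstack([cv2.resize(x,None,fx=4,fy=4,interpolation=3) for x in(im[110:210,280:380],im2[160:260,345:445])])[:,:,::-1])
E
```

```text
[ 553.57 -243.71   81.47] 21.3167 [ 0.22 -0.04  3.72 -0.02 -0.03 -0.12]
```

View pics/p3.png

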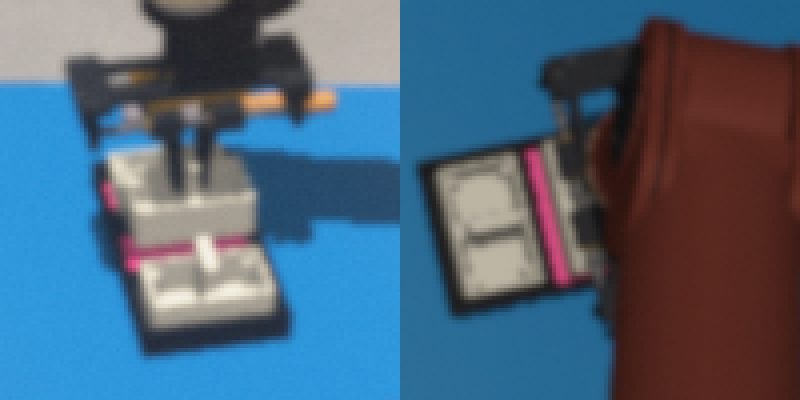

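The second housing hangs upright over the middle well (side crop 185,200) next to the done one. It needs a 2 mm correction, then it goes down.

Emit:
carry_out(targets=[[0, 0.2, 0, 0.4, 0, 0, 0], [0, 0.2, 0, 0.9, 0, 0, 0], [0, 0.2, 0, 1.5, 0, 0, 0], [0, 0.2, 0, 2.1, 0, 0, 0], [0, 0.2, 0, 2.7, 0, 0, 0], [0, 0.2, 0, 3.1, 0, 0, 0], [0, 0.2, 0, 3.4, 0, 0, 0], [0, 0.2, 0, 3.55, 0, 0, 0], [0, 0.2, 0, 3.6, 0, 0, 0], [0, 0.2, 0, 3.65, 0, 0, 0], [0, 0.2, 0, 3.65, 0, 0, 0], [0, 0.2, 0, 3.65, 0, 0, 0]])

```text
time: 22.42
tool_pos: [553.4, -241.9, 45.4]
ee_rot: [[-0.225, 0.974, 0.0], [0.974, 0.225, -0.0], [-0.0, 0.0, -1.0]]
contact_force: [0.5, -0.7, -1.5]
grip_width: 0.136
gripper_force: 20.0
```

Emit:
carry_out(targets=[[0, 0, 0, 0.03, 0, 0, 0], [0, 0, 0, 0.06, 0, 0, 0], [0, 0, 0, 0.06, 0, 0, 0], [0, 0, 0, 0.06, 0, 0, 0]])

```text
time: 22.75
tool_pos: [553.2, -241.9, 44.6]
ee_rot: [[-0.225, 0.974, 0.0], [0.974, 0.225, -0.0], [-0.0, -0.0, -1.0]]
contact_force: [0.3, 0.5, -1.7]
grip_width: 0.133
gripper_force: 20.0
```

Emit:
carry_out(targets=[[0, 0, 0, 0.02, 0, 0, 0], [0, 0, 0, 0.04, 0, 0, 0], [0, 0, 0, 0.06, 0, 0, 0], [0, 0, 0, 0.06, 0, 0, 0], [0, 0, 0, 0.06, 0, 0, 0]])

```text
time: 23.17
tool_pos: [553.2, -241.9, 44.2]
ee_rot: [[-0.225, 0.974, -0.0], [0.974, 0.225, -0.0], [-0.0, -0.0, -1.0]]
contact_force: [-1.2, 0.3, 3.0]
grip_width: 0.133
gripper_force: 20.0
```

Contact. Release, rise and move clear.

Emit:
carry_out(targets=[[30, 0, 0, -0.03, 0, 0, 0], [30, 0, 0, -0.03, 0, 0, 0], [30, 0, 0, -0.03, 0, 0, 0], [30, 0, 0, -0.03, 0, 0, 0], [30, 0, 0, -1, 0, 0, 0], [30, 0, 0, -3, 0, 0, 0], [30, 0, 0, -6, 0, 0, 0], [30, 0, 0, -10, 0, 0, 0], [30, 0, 0, -13, 0, 0, 0], [30, 0, 0, -16, 0, 0, 0], [30, 0, 0, -18, 0, 0, 0], [30, 0, 0, -18, 0, 0, 0]])

```text
time: 24.17
tool_pos: [555.4, -242.3, 230.1]
ee_rot: [[-0.225, 0.974, 0.007], [0.974, 0.225, -0.003], [-0.005, 0.006, -1.0]]
contact_force: [0.6, -0.2, 0.5]
grip_width: 0.299
gripper_force: 0.0
```

Emit:
carry_out(targets=[[30, 3, 0, 0, 0, 0, 0], [30, 6, 0, 0, 0, 0, 0], [30, 10, 0, 0, 0, 0, 0], [30, 14, 0, 0, 0, 0, 0], [30, 18, 0, 0, 0, 0, 0], [30, 20, 0, 0, 0, 0, 0], [30, 20, 0, 0, 0, 0, 0], [30, 20, 0, 0, 0, 0, 0]])

```text
time: 24.83
tool_pos: [508.1, -45.9, 224.4]
ee_rot: [[-0.227, 0.974, 0.001], [0.974, 0.227, -0.001], [-0.001, 0.0, -1.0]]
contact_force: [0.8, -1.0, 0.2]
grip_width: 0.3
gripper_force: 0.0
```

```bash
python3 - <<'E'
from h import *
im,d=robot.get_image("side");im2,d2=robot.get_image("top")
cv2.imwrite("pics/p4.png",np.vstack([cv2.resize(x,None,fx=2.2,fy=2.2,interpolation=3) for x in(im[120:240,250:400],)]+[])[:,:,::-1])
cv2.imwrite("pics/p4.png",cv2.resize(np.vstack([im[130:320,190:450],im2[130:290,185:445]]),None,fx=1.7,fy=1.7,interpolation=3)[:,:,::-1])
for n,i,dd in(("side",im,d),("top",im2,d2)):
    W=cloud(n,dd); S=cv2.cvtColor(i,cv2.COLOR_RGB2HSV)[...,1]
    m=((W[...,2]>60)&(W[...,2]<78)&(S<100)&(W[...,0]>500)&(W[...,0]<620)&(W[...,1]>-380)&(W[...,1]<-130)).astype(np.uint8)
    k,l,st,ce=cv2.connectedComponentsWithStats(m)
    for j in range(1,k):
        if st[j,4]>10: p=W[l==j]; print(n,ce[j],p.mean(0),np.percentile(p[:,2],95),*rect(p))
E
```

```text
side [322.64 146.79] [ 568.1  -313.11   68.37] 75.72841127939805 [ 567.95 -316.08] [46.6  12.46] -78.89856052398682
side [327.  159.5] [ 551.51 -238.8    70.01] 75.71232504900644 [ 552.54 -243.05] [42.63 10.96] -76.44431018829346
side [331.6  173.53] [ 535.13 -165.23   69.29] 74.4823585142162 [ 535.44 -167.38] [42.37 13.62] -82.13688278198242
top [417.54 205.18] [ 568.57 -317.86   69.23] 74.30417640024484 [ 568.86 -318.19] [40.06 11.98] -77.48634433746338
top [392.85 210.15] [ 552.07 -242.95   69.87] 74.22771176954112 [ 551.91 -242.72] [39.53 12.08] -76.45890617370605
top [370.56 214.74] [ 536.96 -175.53   69.94] 75.2098708364272 [ 537.37 -175.09] [25.29 11.47] -77.57693099975586
```

View pics/p4.png

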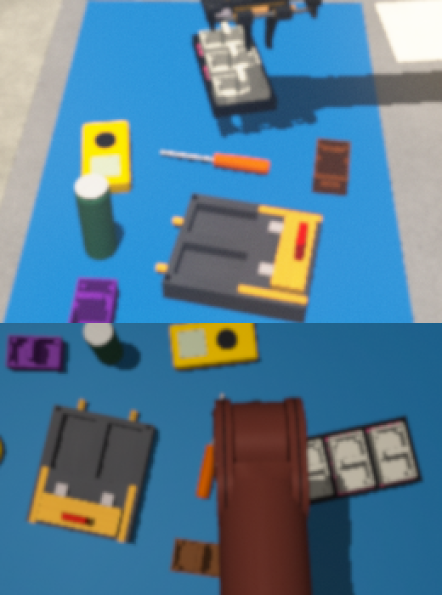

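The picture shows all three wells filled, with the webs level (z about 69–70). Both cavities are empty, the core is back flush with the block's end, and the other items are where they were.

```bash
python3 -c "
from station import robot
print(robot.close_job())"
```

```text
the job is handed in; nothing more can be done
None
```

The job is handed in: both grey housings were lowered upright into the two empty wells and released after light contact (under 6 N), and the core is back against its stop, though I measured only about 35 mm of travel before it stopped, not the nominal 40 mm.

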